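# Hold the collared shaft level over its V-blocks

### The arm

A 7-joint arm with a two-finger parallel gripper is mounted at the origin on the work surface. World frame = base frame: x ahead of the robot, y to its left, z up, the work surface at z = 0. Lengths are in m, angles in rad, forces in N, time in s.
With the tool pointing down it reaches from about 0.425 to 0.925 m from the base axis. Payload 6.8 kg.
Tool frame: the origin (TCP) lies on the centre line of the jaws, within the pads' length; the fingertips stand bot.tip_reach ahead of it and the grasp point (between the pads) lies 3 mm ahead of it (bot.tip_reach is the distance from the TCP to the fingertips, in m); z points along the fingers, y is the line along which they close (so a half turn about z gives the same grasp; the last joint's range is limited). The gripper opens to 85 mm and grips with 20 to 120 N. Pads are 22 mm wide; open, the fingers measure 114 mm over their backs; the gripper's body (76 mm by 85 mm) begins 54 mm behind the grasp point. The pads swing forward as they close: fully open they stand 13 mm farther back than shut.
Start: joints at [1.12, 0.477, 0.022, 1.555, -0.011, 1.109, -0.083], TCP at [0.227, -0.636, 0.253] pointing down, gripper open.
Joint ranges: [-2.96, 2.96], [-0.34, 2.1], [-1.41, 1.46], [0.24, 2.44], [-1.37, 4.51], [0.17, 1.92], [-2.96, 2.96]. Speed limits (rad/s): [2.39, 2.39, 3.14, 3.14, 3.14, 3.14, 3.14].

### API

Orientations are given as a unit quaternion [w, x, y, z].
In Python, from station import bot gives the robot as it stands.
- The arm moves only by the tool jog_arm, never from a script. Its argument "deltas" is a list of rows, each a list of 7 numbers: the shift along the world's x, y, z in m, then the turn, a rotation vector about the world's x, y, z in rad, then the opening, from 0 (shut) to 1 (fully open). In form: [[x, y, z, rx, ry, rz, grip], ...]. A call has 1 to 10 rows; each row shifts and turns the commanded pose from where the row before left it; what a row does not reach is not made up. A row lasts 1/10 s, in which the tool goes at most 50 mm and 8.59 degrees, less where a joint would pass 70% of its speed; a pose out of reach is approached as far as the arm can. A call with a gripper value outside its range is refused whole. The fingers move at their own pace and stop on an object; "newtons" is the grip in N (left out, the last holds). Time passes only in rows, so rows that do not move let the fingers close. It gives the time, the measured TCP pose, the force, the opening and the grip force at its end, in the units of the state.
- bot.get_obs(): the state, without advancing time (a new reading comes with each control period).
- bot.read_camera(name): name is "scene" or "top" or "wrist"; returns a dict with "img" (480x640x3 uint8, red, green, blue), "K" (3x3 intrinsics, pixels), "dist_coeffs" ([k1, k2, p1, p2, k3] as OpenCV has them; the pictures are not rectified), "eye" and "attitude" of the camera in the world. Camera axes: x right, y down, z forward; pixel columns grow to the right and rows downward; lengths in m; the calibration is good to about 2 mm. A picture is of the moment at which its call begins. There is no depth.
- bot.hand_in(): hands the job in; it is judged then, once.
The state is a dict: "t": time; "q": joint angles; "joint_vel": joint speeds; "joint_torque": joint torques, N m; "eef_pos": TCP position; "tool_rot": TCP orientation; "contact_force": force on the tool from outside, world axes, zero at the start; "torque": the same for the moment, N m; "gripper_width": opening from 0.0 (shut) to 1.0 (fully open); "grasp_force": force on a finger pad.
Only numpy, scipy, OpenCV 4.12 (cv2) and the standard library are available. Lean on these libraries where they do the work, as an engineer would, in place of code of your own. Each camera call takes 0.05 s, during which the arm holds its last target. There are 200 camera calls.

### The job

On the surface plate two freshly ground shafts each lie in a pair of V-blocks. Take the one with the collar by its thick middle with a light grip (no more than about 50 N, so that it is not marked), lift it straight up out of its V-blocks without shifting them, and hold it level and still about 10 cm above them so that I can wipe the blocks clean. Finish while holding it there, and leave everything else where it is.

Things in the scene. Friction and masses are not known exactly. Their poses are not given: they have to be found in the camera images.
- shaft: the shaft to lift: steel, 188 mm long, 0.6 to 0.9 kg. Origin on its axis at the middle of its thick part; x runs along it to the collar, z up. Thick part 28 mm in diameter, x = -40 to 40 mm; journals 20 mm in diameter, 40 to 90 mm either side; collar 56 mm in diameter at x = 90 to 98 mm. Lies level, axis 38 mm above the plate (88 mm above the bench), the thick part free between its V-blocks.
- shaft_balance (a point): the shaft's balance point (centre of mass), on its axis, 18 mm from the middle of the thick part towards the collar; the shaft hangs level most easily if gripped here.
- shaft_block0: V-block under the journal at the collar end: blackened steel, 30 mm along the shaft, 44 mm wide, 40 mm high, loose; 90-degree groove 32 mm wide and 16 mm deep. Origin at the centre of its underside, axes as the shaft's; the shaft's origin starts 65 mm back along x and 38 mm above it.
- shaft_block1: the matching V-block under the other journal, 65 mm on the other side of the shaft's middle; origin at the centre of its underside.
- plain_shaft: the other shaft, not to be touched: the same but without the collar (180 mm long), about 140 mm beside the first and nearly parallel, in its own pair of V-blocks. Origin on its axis at the middle, x along it. The two shafts may lie either way round on the plate.
- plain_shaft_block0: V-block under one journal of the plain shaft, like the others
- plain_shaft_block1: V-block under the other journal of the plain shaft
- plate: cast-iron surface plate, dark grey with green sides, 300 mm by 420 mm, 50 mm thick, fixed; origin at the centre of its underside, on the bench; top at z = 0.05
- square: engineer's square lying flat on the plate near one edge: dark stock 75 by 18 by 14 mm, bright blade 100 mm long; origin under the stock's middle
- micrometer: outside micrometer lying flat on the plate near an edge, 140 mm long, 16 mm high; origin under the middle of its bow
- jack: small machinist's screw jack standing on the plate near a corner, 52 mm high, 38 mm across; origin under its middle
- gauge: surface gauge (scribing block) standing on the far side of the plate near a corner: base 60 by 52 by 28 mm, thin upright spindle to 194 mm; origin under its base
- hammer: hammer lying on the bench to the left of the plate, about 260 mm long
- can: spray can standing on the bench to the right, 64 mm across, 190 mm high
- bolt: hexagon bolt standing on its head on the bench at the near right, 33 mm across, 83 mm high

How it is judged:
On the way, in this order (a step that is already met when the one before it is completed fails the run):
1. the shaft is lifted straight up out of both V-blocks, held by the fingers, nothing else carrying it (z of shaft in the frame of shaft_block0 between 0.043 and 0.11 m and x of shaft in the frame of shaft_block0 between -0.085 and -0.045 m and y of shaft in the frame of shaft_block0 between -0.02 and 0.02 m and contact force between shaft and shaft_block0 below 0.1 N and contact force between shaft and shaft_block1 below 0.1 N and contact force between shaft and plate below 0.1 N and contact force between the fingers and shaft above 2 N), for 0.05 s.
2. the shaft is held level and still at least 8 cm above where it lay (z of shaft in the frame of shaft_block0 above 0.118 m and x of shaft in the frame of shaft_block0 between -0.09 and -0.04 m and y of shaft in the frame of shaft_block0 between -0.025 and 0.025 m and angle between shaft's own x axis and vertical between 1.5008 and 1.6408 rad and contact force between shaft and shaft_block0 below 0.1 N and contact force between shaft and shaft_block1 below 0.1 N and contact force between shaft and plate below 0.1 N and contact force between the fingers and shaft above 2 N and linear speed of shaft below 0.02 m/s and angular speed of shaft below 0.15 rad/s), for 0.5 s.
At the end, for the whole second after the job is handed in: The collared shaft is held by the fingers alone, 8 to 16 cm above where it lay, within 25 mm of straight above, level within 4 degrees and still; grip under 65 N on each pad (130 N together); V-blocks and plain shaft moved less than 8 mm, all else less than 15 mm (all of step 2 and z of shaft in the frame of shaft_block0 below 0.2 m and contact force between the fingers and shaft below 130 N and distance of each of shaft_block0, shaft_block1, plain_shaft, plain_shaft_block0, plain_shaft_block1 from where it was at the start of the episode below 0.008 m and distance of each of square, micrometer, jack, gauge, hammer, can, bolt from where it was at the start of the episode below 0.015 m); the arm keeps its last pose, push and grip.
It fails at once if the shaft is squeezed too hard (over 65 N on each pad, 130 N together) (contact force between the fingers and shaft above 130 N).
It fails at once if the shaft is gripped or touched outside its thick middle part (contact force between the fingers and shaft above 1 N and (x of the grasp point in the frame of shaft above 0.038 m or x of the grasp point in the frame of shaft below -0.038 m)).
It fails at once if the shaft is tipped by more than 10 degrees (angle between shaft's own x axis and vertical below 1.3958 rad or angle between shaft's own x axis and vertical above 1.7458 rad).
It fails at once if a V-block or the plain shaft is shifted (distance of any of shaft_block0, shaft_block1, plain_shaft, plain_shaft_block0, plain_shaft_block1 from where it was at the start of the episode above 0.008 m).
It fails at once if another thing on the plate or bench is disturbed (distance of any of square, micrometer, jack, gauge, hammer, can, bolt from where it was at the start of the episode above 0.015 m).
It also fails if it takes over 35 s, if anything falls off the work surface, if the arm or the gripper's body presses on something with over 40 N, if the wrist force passes 120 N, or if a joint passes its speed limit or range.

## Working session

There is one attempt and no reset: what is moved stays moved. The work goes in short steps, Python scripts to look and compute and a tool call to move; the robot and the scene stay as the last step left them, time stands still between calls to the robot, and variables do not carry over. Pictures are saved under pics/ and viewed, at most 10 in all, crops included, and the job is handed in when it is done.

Besides the shell and the picture viewer there is one more tool, called after "Call:" by a JSON object that holds its "method" and its "body", one argument or row to a line. jog_arm: Moves the arm, as the interface text tells. Its arguments: {"type":"object","properties":{"deltas":{"type":"array"},"newtons":{"type":"number"}},"required":["deltas"]}

```bash
mkdir -p pics; python3 - <<'E'
from station import bot
import cv2,pickle
d={}
for n in("top","scene"):
    c=bot.read_camera(n); d[n]=c; cv2.imwrite(f"pics/{n}0.png",c["img"][:,:,::-1]); print(n,c["K"],c["dist_coeffs"],c["eye"],c["attitude"])
pickle.dump(d,open("cams.pkl","wb"))
print(bot.get_obs(),bot.tip_reach)
E
```

```text
top [[583.9766764    0.         311.03369064]
 [  0.         583.9766764  237.61662847]
 [  0.           0.           1.        ]] [-0.07109912  0.          0.          0.          0.        ] [0.38944165 0.00988238 1.35526591] [ 0.02766158 -0.69664401  0.71654411 -0.02205671]
scene [[593.93998634   0.         325.85823377]
 [  0.         593.93998634 238.93100121]
 [  0.           0.           1.        ]] [0.06852683 0.         0.         0.         0.        ] [1.09900354 0.89798119 1.00075364] [-0.12360481  0.26595522  0.86726474 -0.40229534]
{'t': 0.1, 'q': array([ 1.1198991 ,  0.47774954,  0.02235545,  1.55633957, -0.01152036,
        1.10929393, -0.083124  ]), 'joint_vel': array([ 0.00028114, -0.00228957, -0.00078811, -0.00284072, -0.00082597,
        0.00054078,  0.00090287]), 'joint_torque': array([ 5.49256467e-03, -5.97758174e+01,  1.61431309e+00, -2.81951988e+01,
        1.29170297e-02,  5.01287141e-03,  1.81591906e-05]), 'eef_pos': array([ 0.22670808, -0.63526755,  0.25240711]), 'tool_rot': array([-8.07825805e-04,  9.85348913e-01,  1.70548611e-01, -1.95375972e-04]), 'contact_force': array([0.20713988, 0.61732203, 0.53193885]), 'torque': array([-0.0098659 ,  0.03771072, -0.05750981]), 'grasp_force': 0.0, 'gripper_width': 1.0007299859245644} 0.022
```

View pics/top0.png

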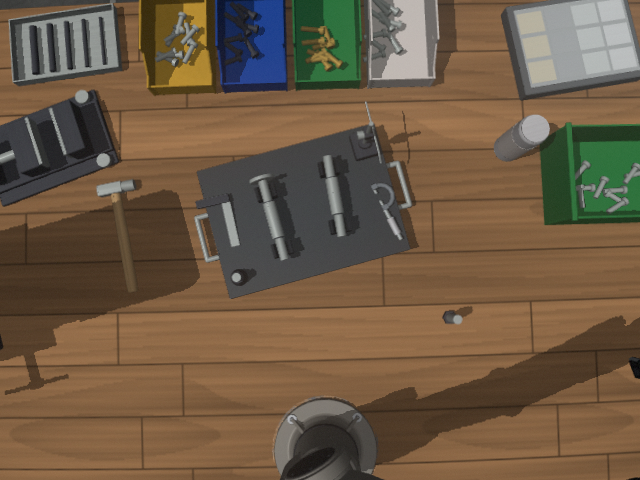

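View pics/scene0.png

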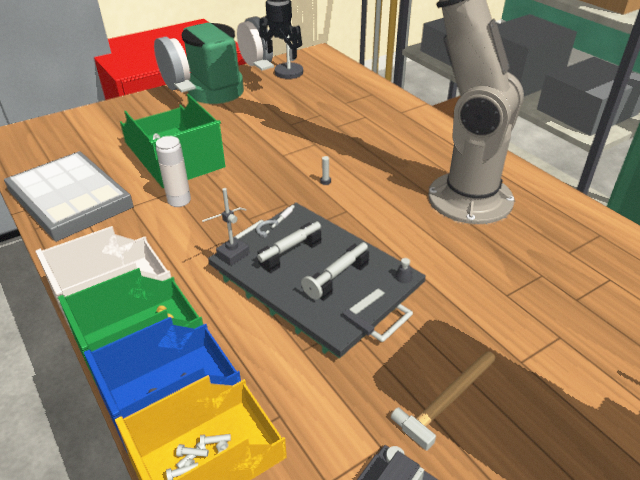

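The top view shows the collared shaft from the collar at about (261,180) to the near end at (283,257). The plain shaft runs from (328,155) to (342,235), with the gauge at (365,140) and the micrometer at (388,210). The scene view confirms that the collar is at the far end.

```bash
cat > h.py <<'E'
import numpy as np,cv2
from scipy.spatial.transform import Rotation as R
def rot(c):
    a=np.array(c["attitude"]); return R.from_quat(a[[1,2,3,0]]).as_matrix()
def cast(c,px,z):
    p=cv2.undistortPoints(np.array(px,float).reshape(-1,1,2),c["K"],np.array(c["dist_coeffs"])).reshape(-1,2)
    d=np.c_[p,np.ones(len(p))]@rot(c).T; e=np.array(c["eye"])
    return e+d*((z-e[2])/d[:,2])[:,None]
def proj(c,P):
    Rm=rot(c); rv=cv2.Rodrigues(Rm.T)[0]
    return cv2.projectPoints(np.array(P,float).reshape(-1,3),rv,-Rm.T@np.array(c["eye"]),c["K"],np.array(c["dist_coeffs"]))[0].reshape(-1,2)
E
python3 - <<'E'
from h import *
import pickle
d=pickle.load(open("cams.pkl","rb")); c=d["top"]
g=cv2.cvtColor(c["img"],cv2.COLOR_RGB2GRAY)
for nm,(x0,x1,y0,y1) in dict(col=(246,300,170,265),plain=(315,352,150,242)).items():
    m=np.zeros_like(g); m[y0:y1,x0:x1]=(g[y0:y1,x0:x1]>95)*255
    n,l,s,_=cv2.connectedComponentsWithStats(m); k=1+np.argmax(s[1:,4]); ys,xs=np.nonzero(l==k)
    P=cast(c,np.c_[xs,ys],.088)[:,:2]
    vx,vy,px,py=cv2.fitLine(P.astype(np.float32),cv2.DIST_HUBER,0,.001,.001).ravel()
    u=np.array([vx,vy]); u*=np.sign(u[0]); q=np.array([px,py]); w=np.array([-u[1],u[0]])
    a=(P-q)@u; b=(P-q)@w; print(nm,s[k],q,np.degrees(np.arctan2(u[1],u[0])),a.min(),a.max())
    for t in np.arange(a.min(),a.max(),.008):
        bb=b[(a>=t)&(a<t+.008)]
        if len(bb):print(f"{t*1e3:.0f}: {bb.min()*1e3:.0f} {bb.max()*1e3:.0f} mid {500*(bb.min()+bb.max()):.1f}",end=" | ")
    print()
cr=c["img"][120:300,190:420]; cv2.imwrite("pics/crop.png",cv2.resize(cr,None,fx=3.3,fy=3.3,interpolation=cv2.INTER_CUBIC)[:,:,::-1])
E
```

```text
col [258 180  30  81 712] [0.52056354 0.1024316 ] 14.549745 -0.09064693079015052 0.09097628073029064
-91: -9 7 mid -0.8 | -83: -8 7 mid -0.2 | -75: -9 7 mid -0.8 | -67: -8 7 mid -0.8 | -59: -9 7 mid -0.8 | -51: -9 7 mid -0.8 | -43: -10 11 mid 0.7 | -35: -11 12 mid 0.5 | -27: -10 12 mid 0.8 | -19: -11 12 mid 0.5 | -11: -11 12 mid 0.5 | -3: -11 12 mid 0.5 | 5: -11 12 mid 0.5 | 13: -11 12 mid 0.2 | 21: -11 12 mid 0.2 | 29: -12 11 mid -0.4 | 37: -11 10 mid -0.5 | 45: -8 7 mid -0.1 | 53: -8 8 mid -0.1 | 61: -8 7 mid -0.1 | 69: -8 7 mid -0.5 | 77: -8 7 mid -0.5 | 85: -8 8 mid -0.2 | 
plain [323 155  22  82 735] [ 0.5705099  -0.03259499] 8.486901 -0.09069064211218857 0.09052666886194644
-91: -9 8 mid -0.3 | -83: -8 6 mid -0.5 | -75: -9 7 mid -0.6 | -67: -9 7 mid -0.6 | -59: -9 7 mid -1.0 | -51: -9 7 mid -0.7 | -43: -11 12 mid 0.6 | -35: -10 11 mid 0.7 | -27: -11 12 mid 0.4 | -19: -10 12 mid 1.0 | -11: -11 11 mid 0.0 | -3: -11 12 mid 0.4 | 5: -10 12 mid 0.8 | 13: -12 12 mid -0.2 | 21: -11 11 mid 0.2 | 29: -12 11 mid -0.6 | 37: -11 9 mid -0.7 | 45: -8 8 mid -0.1 | 53: -8 8 mid 0.1 | 61: -8 7 mid -0.5 | 69: -9 8 mid -0.3 | 77: -8 8 mid 0.2 | 85: -9 7 mid -0.8 |
```

View pics/crop.png

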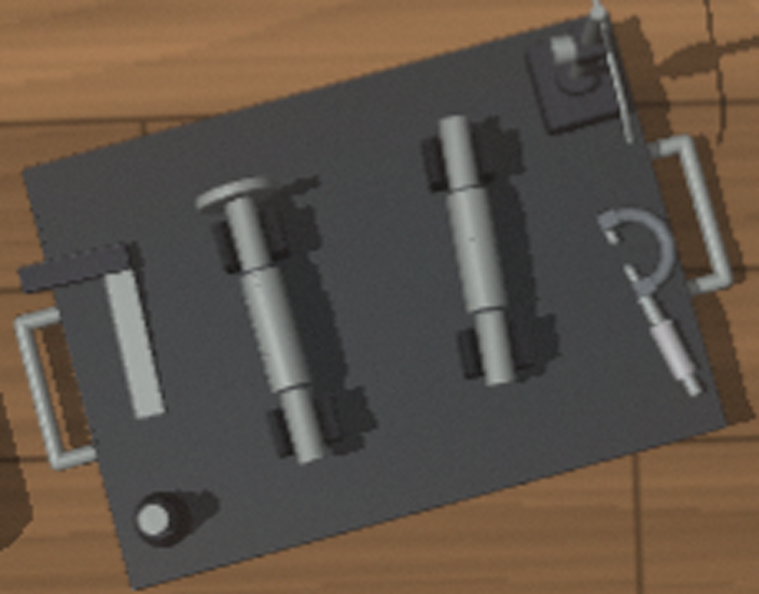

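The crop shows the collar at the upper left, the thick part free between its V-blocks, and open space on both sides for the fingers. The shaft's middle is at about (0.5206, 0.1024) with yaw 14.5°, so the balance point is at about (0.538, 0.107). The tool needs to turn about −5.1°.

Call:
{"method": "jog_arm", "body": {
  "deltas": [
    [0.0155,0.037,0,0,0,-0.0045,1],
    [0.0155,0.037,0,0,0,-0.0045,1],
    [0.0155,0.037,0,0,0,-0.0045,1],
    [0.0155,0.037,0,0,0,-0.0045,1],
    [0.0155,0.037,0,0,0,-0.0045,1],
    [0.0155,0.037,0,0,0,-0.0045,1],
    [0.0155,0.037,0,0,0,-0.0045,1],
    [0.0155,0.037,0,0,0,-0.0045,1],
    [0.0155,0.037,0,0,0,-0.0045,1],
    [0.0155,0.037,0,0,0,-0.0045,1]
  ],
  "newtons": 40
}}

```text
t: 1.1
eef_pos: [0.382, -0.2641, 0.2532]
tool_rot: [-0.0, 0.989, 0.148, -0.0]
contact_force: [1.1, -0.2, 0.0]
gripper_width: 0.997
grasp_force: 0.0
```

Call:
{"method": "jog_arm", "body": {
  "deltas": [
    [0.0155,0.037,0,0,0,-0.0045,1],
    [0.0155,0.037,0,0,0,-0.0045,1],
    [0.0155,0.037,0,0,0,-0.0045,1],
    [0.0155,0.037,0,0,0,-0.0045,1],
    [0.0155,0.037,0,0,0,-0.0045,1],
    [0.0155,0.037,0,0,0,-0.0045,1],
    [0.0155,0.037,0,0,0,-0.0045,1],
    [0.0155,0.037,0,0,0,-0.0045,1],
    [0.0155,0.037,0,0,0,-0.0045,1],
    [0,0,0,0,0,0,1]
  ]
}}

```text
t: 2.1
eef_pos: [0.5223, 0.0736, 0.2534]
tool_rot: [-0.002, 0.991, 0.132, 0.001]
contact_force: [-1.2, 0.0, -0.0]
gripper_width: 0.995
grasp_force: 0.0
```

Call:
{"method": "jog_arm", "body": {
  "deltas": [
    [0.008,0.017,0,0,0,-0.006,1],
    [0.008,0.017,0,0,0,-0.006,1],
    [0,0,0,0,0,0,1],
    [0,0,0,0,0,0,1]
  ]
}}

```text
t: 2.5
eef_pos: [0.537, 0.1006, 0.2529]
tool_rot: [0.0, 0.992, 0.122, -0.001]
contact_force: [0.1, 0.2, -0.8]
gripper_width: 0.998
grasp_force: 0.0
```

```bash
python3 - <<'E'
from station import bot
from h import *
import pickle
c=bot.read_camera("wrist"); pickle.dump(c,open("w.pkl","wb"))
o=bot.get_obs(); print(o["eef_pos"],o["tool_rot"],o["q"],c["eye"])
Rt=R.from_quat(np.array(o["tool_rot"])[[1,2,3,0]]).as_matrix(); print(Rt.round(4))
im=c["img"][:,:,::-1].copy()
u=np.array([np.cos(.2539),np.sin(.2539)])
P=[np.r_[np.array([.5206,.1024])+u*t,.088] for t in(-.09,-.04,0,.018,.04,.09)]
for p in proj(c,P): print(p.round(0)); cv2.circle(im,tuple(int(v) for v in p),3,(0,0,255),-1)
cv2.imwrite("pics/w1.png",im)
E
```

```text
[0.53691275 0.09997152 0.25291594] [ 4.03997388e-04  9.92535513e-01  1.21953995e-01 -5.62043441e-04] [ 0.06593753  0.30117635 -0.44160896  1.84099232  0.14877286  1.03301777
 -1.76120336] [0.61582644 0.11999913 0.37274803]
[[ 9.703e-01  2.421e-01 -1.000e-03]
 [ 2.421e-01 -9.703e-01 -9.000e-04]
 [-1.200e-03  7.000e-04 -1.000e+00]]
[312. 330.]
[311. 278.]
[310. 233.]
[310. 211.]
[310. 184.]
[309. 116.]
```

View pics/w1.png

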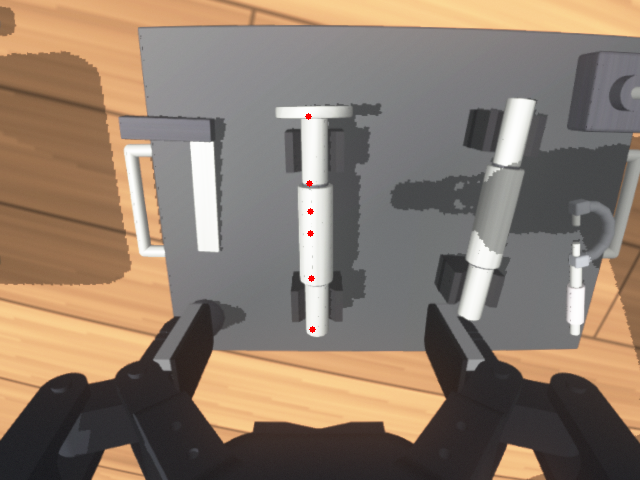

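In the wrist view the shaft's centre line runs from about (314,118) to (317,333). That is about 5 px right of my projected points, so I'll measure it here.

```bash
python3 - <<'E'
from h import *
import pickle
c=pickle.load(open("w.pkl","rb")); g=cv2.cvtColor(c["img"],cv2.COLOR_RGB2GRAY)
m=np.zeros_like(g); m[95:345,265:365]=(g[95:345,265:365]>150)
rows=[]
for y in range(100,342,4):
    x=np.nonzero(m[y])[0]
    if len(x): rows.append((y,x.min(),x.max()+1))
    print(rows[-1] if rows else y,end="")
A=np.array([(( a+b)/2-.5,y) for y,a,b in rows if 125<y<330])
P=cast(c,A,.088)[:,:2]
vx,vy,px,py=cv2.fitLine(P.astype(np.float32),cv2.DIST_HUBER,0,.001,.001).ravel()
u=np.array([vx,vy])*np.sign(vx); w=np.array([-u[1],u[0]])
o=np.array([.5206,.1024])
print("\nang",np.degrees(np.arctan2(u[1],u[0])),"lateral off of old origin to line",(np.array([px,py])-o)@w)
# step rows where width changes
for z,y in((.088,185),(.088,283),(.088,118)): 
    x=np.interp(y,A[:,1],A[:,0]); print(y,(cast(c,[[x,y]],z)[0,:2]-o)@u)
E
```

```text
100104(108, np.int64(275), np.int64(347))(112, np.int64(275), np.int64(346))(116, np.int64(275), np.int64(344))(120, np.int64(301), np.int64(325))(124, np.int64(301), np.int64(326))(128, np.int64(301), np.int64(326))(132, np.int64(301), np.int64(326))(136, np.int64(301), np.int64(326))(140, np.int64(301), np.int64(326))(144, np.int64(301), np.int64(326))(148, np.int64(301), np.int64(326))(152, np.int64(302), np.int64(326))(156, np.int64(302), np.int64(326))(160, np.int64(302), np.int64(326))(164, np.int64(302), np.int64(326))(168, np.int64(302), np.int64(326))(172, np.int64(302), np.int64(325))(176, np.int64(302), np.int64(325))(180, np.int64(302), np.int64(325))(184, np.int64(304), np.int64(322))(188, np.int64(297), np.int64(331))(192, np.int64(298), np.int64(331))(196, np.int64(298), np.int64(331))(200, np.int64(298), np.int64(331))(204, np.int64(298), np.int64(331))(208, np.int64(298), np.int64(331))(212, np.int64(298), np.int64(331))(216, np.int64(298), np.int64(330))(220, np.int64(298), np.int64(330))(224, np.int64(298), np.int64(330))(228, np.int64(298), np.int64(330))(232, np.
[... 413 characters left out ...]
80, np.int64(301), np.int64(330))(284, np.int64(305), np.int64(327))(288, np.int64(305), np.int64(327))(292, np.int64(305), np.int64(327))(296, np.int64(305), np.int64(327))(300, np.int64(305), np.int64(327))(304, np.int64(306), np.int64(327))(308, np.int64(306), np.int64(327))(312, np.int64(306), np.int64(327))(316, np.int64(306), np.int64(327))(320, np.int64(306), np.int64(326))(324, np.int64(306), np.int64(326))(328, np.int64(306), np.int64(326))(332, np.int64(307), np.int64(326))(336, np.int64(312), np.int64(322))(336, np.int64(312), np.int64(322))
ang 14.607204 lateral off of old origin to line -0.00299876424319644
185 0.03894413020681679
283 -0.04437054861074973
118 0.08859397126222827
```

Call:
{"method": "jog_arm", "body": {
  "deltas": [
    [0,0.003,-0.02,0,0,0.009,1],
    [0,0,-0.025,0,0,0,1],
    [0,0,-0.025,0,0,0,1],
    [0,0,-0.025,0,0,0,1],
    [0,0,-0.025,0,0,0,1],
    [0,0,-0.02,0,0,0,1],
    [0,0,-0.015,0,0,0,0.55],
    [0,0,-0.008,0,0,0,0.55],
    [0,0,0,0,0,0,0.55],
    [0,0,0,0,0,0,0.55]
  ],
  "newtons": 40
}}

```text
t: 3.55
eef_pos: [0.5379, 0.1042, 0.091]
tool_rot: [0.0, 0.992, 0.127, 0.0]
contact_force: [-0.2, 0.2, 0.0]
gripper_width: 0.552
grasp_force: 0.0
```

```bash
python3 - <<'E'
from station import bot
from h import *
c=bot.read_camera("wrist"); o=bot.get_obs(); print(o["eef_pos"],o["tool_rot"],o["gripper_width"])
cv2.imwrite("pics/w2.png",c["img"][:,:,::-1])
E
```

```text
[0.53803804 0.10433872 0.09121004] [-4.49570413e-05  9.91939149e-01  1.26712815e-01  7.65219451e-04] 0.5485409080748296
```

View pics/w2.png

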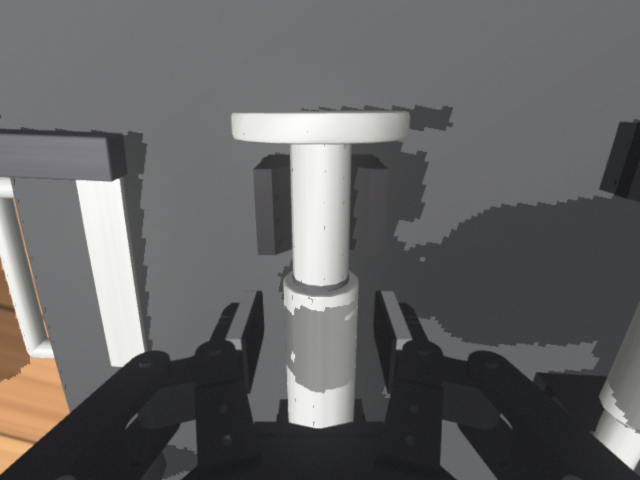

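The wrist view shows the shaft (x about 287–355, centre 321) between pads centred at about 319. That is under 1 mm off, and the pads sit clear of the shoulder at row 280. I'll close now.

Call:
{"method": "jog_arm", "body": {
  "deltas": [
    [0,0,-0.001,0,0,0,0.45],
    [0,0,0,0,0,0,0.38],
    [0,0,0,0,0,0,0.3],
    [0,0,0,0,0,0,0.2],
    [0,0,0,0,0,0,0.1],
    [0,0,0,0,0,0,0],
    [0,0,0,0,0,0,0],
    [0,0,0,0,0,0,0]
  ],
  "newtons": 45
}}

```text
t: 4.4
eef_pos: [0.538, 0.1035, 0.0899]
tool_rot: [0.001, 0.992, 0.126, 0.0]
contact_force: [0.4, -2.5, 5.9]
gripper_width: 0.312
grasp_force: 44.1
```

Call:
{"method": "jog_arm", "body": {
  "deltas": [
    [0,0,0.002,0,0,0,0],
    [0,0,0.003,0,0,0,0],
    [0,0,0.004,0,0,0,0],
    [0,0,0.004,0,0,0,0],
    [0,0,0.004,0,0,0,0],
    [0,0,0.004,0,0,0,0],
    [0,0,0.004,0,0,0,0],
    [0,0,0,0,0,0,0],
    [0,0,0,0,0,0,0]
  ]
}}

```text
t: 5.3
eef_pos: [0.5374, 0.1042, 0.1144]
tool_rot: [0.0, 0.992, 0.127, 0.0]
contact_force: [0.2, 0.2, -8.3]
gripper_width: 0.313
grasp_force: 44.7
```

```bash
python3 - <<'E'
from station import bot
from h import *
c=bot.read_camera("wrist"); o=bot.get_obs(); print(o["eef_pos"],o["gripper_width"],o["grasp_force"],o["contact_force"],o["torque"])
cv2.imwrite("pics/w3.png",c["img"][:,:,::-1])
E
```

```text
[0.53731321 0.10420211 0.11424262] 0.3118157082249695 44.698020815849304 [-0.25018828 -0.51942778 -7.50782737] [ 0.02683588  0.08184759 -0.04913198]
```

View pics/w3.png

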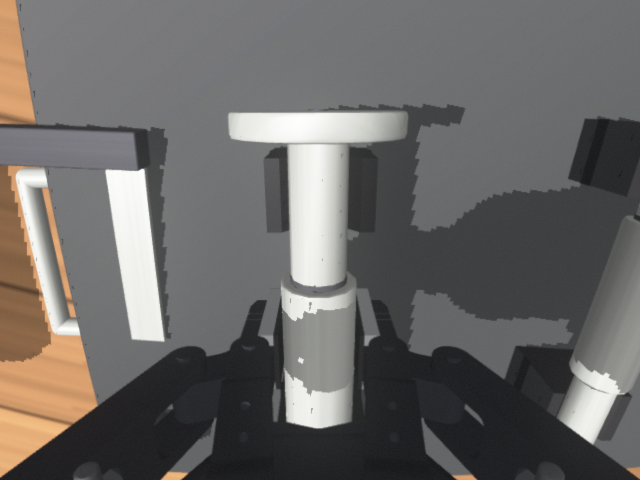

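The collar is still at rows 112–142, so the shaft is level, and the arm carries its full weight of about 7.5 N. I'll lift the rest of the way.

Call:
{"method": "jog_arm", "body": {
  "deltas": [
    [0,0,0.005,0,0,0,0],
    [0,0,0.008,0,0,0,0],
    [0,0,0.01,0,0,0,0],
    [0,0,0.01,0,0,0,0],
    [0,0,0.01,0,0,0,0],
    [0,0,0.01,0,0,0,0],
    [0,0,0.01,0,0,0,0],
    [0,0,0.008,0,0,0,0],
    [0,0,0.005,0,0,0,0],
    [0,0,0.002,0,0,0,0]
  ]
}}

```text
t: 6.35
eef_pos: [0.5376, 0.1043, 0.1929]
tool_rot: [-0.0, 0.992, 0.127, 0.0]
contact_force: [0.7, -0.4, -8.3]
gripper_width: 0.317
grasp_force: 44.8
```

Call:
{"method": "jog_arm", "body": {
  "deltas": [
    [0,0,0,0,0,0,0],
    [0,0,0,0,0,0,0],
    [0,0,0,0,0,0,0],
    [0,0,0,0,0,0,0],
    [0,0,0,0,0,0,0],
    [0,0,0,0,0,0,0],
    [0,0,0,0,0,0,0],
    [0,0,0,0,0,0,0],
    [0,0,0,0,0,0,0],
    [0,0,0,0,0,0,0]
  ]
}}

```text
t: 7.35
eef_pos: [0.5374, 0.1043, 0.1923]
tool_rot: [0.0, 0.992, 0.127, -0.0]
contact_force: [0.1, 0.2, -7.8]
gripper_width: 0.314
grasp_force: 44.8
```

```bash
python3 - <<'E'
from station import bot
from h import *
c=bot.read_camera("wrist"); s=bot.read_camera("scene"); o=bot.get_obs(); print(o["eef_pos"],o["gripper_width"],o["grasp_force"],o["contact_force"])
cv2.imwrite("pics/w4.png",np.hstack([c["img"][60:400,200:450],s["img"][120:460,150:550]])[:,:,::-1])
E
```

```text
[0.53739688 0.10423035 0.19232719] 0.3148868954615972 44.807408452034 [-0.7910554  -0.39284835 -8.61958346]
```

View pics/w4.png

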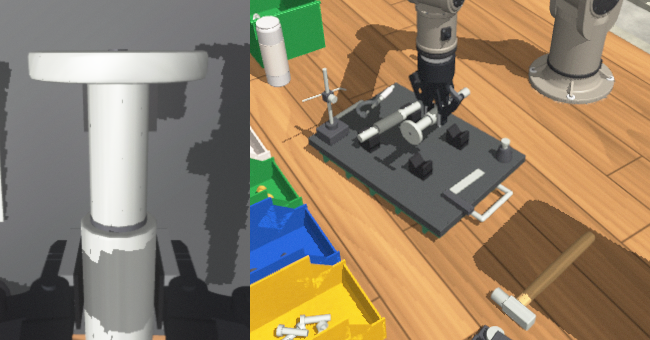

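The collar is at the same place in the wrist image (rows 112–142), so the shaft is still level. The scene crop shows both of its V-blocks standing free, at about (420,168) and (457,135), with everything else in place.

```bash
python3 -c "
from station import bot
print(bot.hand_in())"
```

```text
the job is handed in; nothing more can be done
None
```

The job is handed in: the collared shaft is held level and still about 10 cm above its V-blocks with a grip of about 45 N, and in the last camera views the blocks and everything else appear unmoved; the judge returned no verdict.

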